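Rake the torch over the tin's stamped date

TASK

The use-by date on the wide flat tin is only embossed in its lid, so it has to be read by slanting light: with the inspection torch still standing in its charger, turn the selector on its tail to high (the two dots), then draw the torch up out of the charger and point its lens at the middle of the tin's lid, slanting at about 45 degrees, with the lens about 10 cm from the lid. Finish holding it steady there in the gripper, the torch touching nothing else, and leave the tin and the other goods where they stand.

Things in the scene. Friction and masses are not known exactly. Their poses are not given: they have to be found in the camera images.
- torch: Dark metal torch, 140 mm long plus selector, 0.2 to 0.45 kg, standing lens down in the charger. Origin: centre of the lens face; z runs from lens to tail (up in the charger), so light leaves along -z. Hexagonal head 46 mm across flats, z 0 to 46 mm; cone to z 60; round tube 36 mm in diameter, z 60 to 140, the part to hold; balance point near z 63. The selector sits on the tail face (z 140).
- torch_tube (a point): Middle of the torch's round tube, on the axis, 100 mm from the lens face; axes as the torch's.
- selector (a joint): Rotary mode selector on the torch's tail. Value in rad, growing clockwise seen from above: 0 off (white dash), 0.6 low (one dot), 1.2 high (two dots), 1.8 flash (three dots, end stop); the marks are on the tail face. At value q the pointer lies in torch direction (sin q, cos q, 0). It turns with a steady drag of 0.03 N m and stays where it is left. Starts somewhere between off and low.
- selector_grip (a point): Centre of the selector's black upright wing, on the torch axis 150.5 mm from the lens face. Wing: 25 mm long, 9 mm thick, reaching from 3 to 18 mm above the tail face, on a disc 25 mm across and 3 mm high; a white line on top marks its pointer end. Axes turn with it: y along the wing to the pointer end, x across the thickness, z along the torch axis (up in the charger).
- charger: Black bench charger, fixed. Origin: centre of its underside, z up. Foot 110 x 90 x 12 mm; on it a hexagonal cup, 6 mm walls, rim 60 mm and inner floor (where the lens stands) 12 mm above the table: the head sits 48 mm deep with 0.8 mm play all round, so the torch can twist about 4 degrees either way, no more, and pulls straight up. A contact housing 34 mm high stands on the foot at -x.
- tin: Wide flat catering tin, gold-lacquered metal with a paper side label, 120 mm in diameter, 80 mm high, loose, about 1 kg. The only wide flat one. Origin: centre of its underside, z up.
- tin_lid (a point): Middle of the tin's lid with the embossed date, 77 mm above the table (the lid lies 3 mm below the rim), z up.
- soup_can: Ordinary food can, 73 mm in diameter, 108 mm high, to be left alone. Origin: centre of its underside.
- jar: Jar with a metal lid, 72 mm in diameter, 125 mm high, to be left alone. Origin: centre of its underside.
- carton: Small cardboard carton, 55 x 85 x 120 mm (x, y, z), to be left alone. Origin: centre of its underside.
Mind the look-alikes: they are no part of the job. Of the things that look like the charger, take the one that is farthest to the robot's right at the start.

How it is judged:
By the outcome, as a careful person would: the job done as asked, in the order asked, and still so for the second after the job is handed in, while the arm keeps its last pose, push and grip.
It also fails if it takes over 46 s, if anything falls off the work surface, if the arm or the gripper's body presses on something with over 40 N, if the wrist force passes 120 N, or if a joint passes its speed limit or range.

ROBOT

A 6-joint arm with a two-finger parallel gripper is mounted at the origin on the work surface. World frame = base frame: x ahead of the robot, y to its left, z up, the work surface at z = 0. Lengths are in m, angles in rad, forces in N, time in s.
With the tool pointing down it reaches from about 0.25 to 0.775 m from the base axis. Payload 4 kg.
Tool frame: the origin (TCP) lies on the centre line of the jaws, within the pads' length; the fingertips stand 17 mm ahead of it and the grasp point (between the pads) lies 2 mm behind it; z points along the fingers, y is the line along which they close (so a half turn about z gives the same grasp; the last joint's range is limited). The gripper opens to 94 mm and grips with 3 to 60 N. Pads are 16 mm wide; open, the fingers measure 119 mm over their backs; the gripper's body (75 mm by 177 mm) begins 78 mm behind the grasp point.
Start: joints at [-1.429, 0.087, 1.371, -0, 1.684, -0.103], TCP at [0.133, -0.534, 0.223] pointing down, gripper open.
Joint ranges: [-3.1, 3.1], [-0.76, 2.03], [0.27, 2.55], [-1.08, 4.22], [0.17, 2.65], [-2.57, 2.57]. Speed limits (rad/s): [2.79, 2.79, 3.14, 3.14, 3.14, 3.14].

INTERFACE

Orientations are given as [roll, pitch, yaw] about the fixed x, y, z axes, in that order (R = Rz(yaw) Ry(pitch) Rx(roll)).
In Python, from bench import robot gives the robot as it stands.
- The arm moves only by the tool servo_tool, never from a script. Its argument "plan" is a list of rows, each a list of 7 numbers: the shift along the tool's x, y, z normalised to -1 to 1, where 1 is 0.1 m, then the turn, a rotation vector about the tool's x, y, z normalised to -1 to 1, where 1 is pi/2 rad, then the finger opening in mm, from 0 to 94. In form: [[x, y, z, ax, ay, az, gripper], ...]. A call has 1 to 12 rows; each row is the pose to reach, as a shift and turn from the pose commanded when the call began, along the tool's axes at that moment; what a row does not reach only later rows make up. A row lasts 1/12 s, in which the tool goes at most 41.7 mm and 7.16 degrees, less where a joint would pass 70% of its speed; a pose out of reach is approached as far as the arm can. A call with a number of a shift or a turn outside -1 to 1 is refused whole. A call with a gripper value outside its range is refused whole. The fingers move at their own pace and stop on an object; the grip force is fixed at half the most. Time passes only in rows, so rows that repeat a pose let the fingers close. It gives the time, the measured TCP pose, the force, the opening and the grip force at its end, in the units of the state.
- robot.get_obs(): the state, without advancing time (a new reading comes with each control period).
- robot.snapshot(name): name is "scene" or "top"; returns the picture (384x512x3 uint8, red, green, blue); there is no depth.
- robot.camera_params(name): a dict with "camera_matrix" (3x3 intrinsics, pixels), "rvec" (rotation vector, rad) and "tvec" (3), from world to camera coordinates, as OpenCV has them. Camera axes: x right, y down, z forward; pixel columns grow to the right and rows downward; lengths in m; the calibration is good to about 2 mm. A picture is of the moment at which its call begins. camera_params takes no time and is no camera call.
- robot.close_job(): hands the job in; it is judged then, once.
Trained networks look in the newest picture that a camera, given by its name, has taken for a name from the list of things; names that differ only in an ending like _2 or _b are one class to them, and where a whole thing is asked for, a point or a joint stands for the part that bears it (a point fixed in the world has none). Each returns a list of dicts, best first, with "conf" (0 to 1); they miss things now and then, are a little off and sometimes report something else, mostly with a low value. They report only what shows in the picture. A call takes as long as a camera call. They do not tell look-alikes from the thing itself.
- robot.find_in(thing, camera): "extent" ([centre column, centre row, width, height] in pixels, round what is visible of it).
The state is a dict: "time": time; "joint_positions": joint angles; "qvel": joint speeds; "joint_torque": joint torques, N m; "tool_pos": TCP position; "ee_rot": TCP orientation; "wrist_force": force on the tool from outside, world axes, zero at the start; "wrist_torque": the same for the moment, N m; "width": finger opening in m; "finger_force": force on a finger pad.
Only numpy, scipy, OpenCV 4.12 (cv2) and the standard library are available. Lean on these libraries where they do the work, as an engineer would, in place of code of your own. Each camera call takes 0.05 s, during which the arm holds its last target. There are 200 camera calls.

## Working session

There is one attempt and no reset: what is moved stays moved. The work goes in short steps, Python scripts to look and compute and a tool call to move; the robot and the scene stay as the last step left them, time stands still between calls to the robot, and variables do not carry over. Pictures are saved under pics/ and viewed, at most 10 in all, crops included, and the job is handed in when it is done.

Besides the shell and the picture viewer there is one more tool, called after "Request:" as a command line: name --pt "numbers of a row" for each row, then --argument value for the rest. servo_tool: Moves the arm, as the interface text tells. Scaled input: -1 to 1 covers 0.1 m each way for a shift and pi/2 rad each way for a turn. Its arguments: {"type":"object","properties":{"plan":{"type":"array","items":{"type":"array","items":{"type":"number"}}}},"required":["plan"]}

```bash
mkdir -p pics
python3 - <<'E'
from bench import robot
import cv2,numpy as np
for n in("scene","top"):
    im=robot.snapshot(n); cv2.imwrite(f"pics/{n}0.png",im[:,:,::-1])
    p=robot.camera_params(n); R=cv2.Rodrigues(p["rvec"])[0]
    print(n,p["camera_matrix"].round(1).tolist(),(-R.T@p["tvec"].ravel()).round(3),R.round(2).tolist())
    for t in("torch","selector","charger","tin","soup_can","jar","carton"):
        print(t,[(np.round(d["extent"]).astype(int).tolist(),round(d["conf"],2)) for d in robot.find_in(t,n)])
a,b=[cv2.imread(f"pics/{n}0.png") for n in("scene","top")]
E
ls
```

```text
scene [[410.5, 0.0, 258.5], [0.0, 410.5, 191.3], [0.0, 0.0, 1.0]] [ 1.067 -0.347  1.073] [[0.56, 0.83, -0.0], [0.7, -0.47, -0.54], [-0.45, 0.3, -0.84]]
torch [([219, 222, 17, 25], 0.66), ([377, 139, 40, 48], 0.47)]
selector [([213, 209, 12, 11], 0.49)]
charger [([218, 237, 29, 41], 0.89), ([205, 173, 34, 39], 0.81), ([347, 246, 38, 39], 0.7)]
tin [([306, 189, 39, 46], 0.56), ([298, 258, 30, 39], 0.49)]
soup_can [([133, 283, 39, 36], 0.91)]
jar [([297, 256, 32, 40], 0.83), ([307, 189, 42, 47], 0.46)]
carton [([377, 140, 39, 43], 0.71)]
top [[462.4, 0.0, 249.8], [0.0, 462.4, 193.3], [0.0, 0.0, 1.0]] [0.445 0.02  1.543] [[-0.03, -1.0, 0.01], [-1.0, 0.03, -0.1], [0.1, -0.01, -1.0]]
torch [([300, 200, 11, 13], 0.64), ([206, 196, 37, 39], 0.39)]
selector []
charger [([209, 137, 34, 44], 0.91), ([298, 201, 34, 41], 0.86), ([256, 141, 22, 26], 0.59)]
tin [([206, 194, 36, 37], 0.74)]
soup_can [([378, 194, 29, 23], 0.76)]
jar [([256, 143, 24, 27], 0.87), ([303, 199, 8, 10], 0.33)]
carton [([117, 202, 34, 25], 0.75)]
pics
```

View pics/scene0.png

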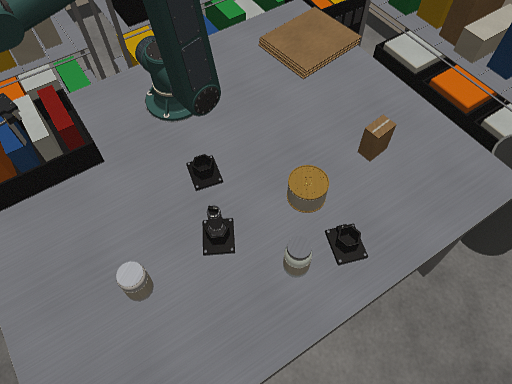

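View pics/top0.png

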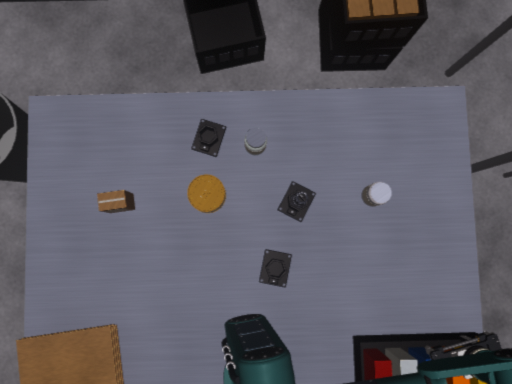

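```bash
cat > h.py <<'E'
from bench import robot
import cv2,numpy as np
def cam(n):
    p=robot.camera_params(n); return p["camera_matrix"],np.array(p["rvec"]),np.array(p["tvec"]).ravel()
def ray(n,u,v,z):
    K,r,t=cam(n);R=cv2.Rodrigues(r)[0];c=-R.T@t;d=R.T@np.linalg.inv(K)@[u,v,1];return c+d*(z-c[2])/d[2]
def proj(n,P):
    K,r,t=cam(n);return cv2.projectPoints(np.array(P,float).reshape(-1,3),r,t,K,None)[0].reshape(-1,2)
E
python3 - <<'E'
from h import *
print("torch top",ray("top",299,200,.165),"sel scene",ray("scene",213,209,.163))
print("tin top",ray("top",206,193.5,.08),"jar",ray("top",256,142,.12),"can",ray("top",379,193.5,.1),"carton",ray("top",113,200,.12))
print("tin scene",ray("scene",308,183,.08))
print("chargers",ray("top",297,201.5,.012),ray("top",275,268,.012),ray("top",209,138,.012))
o=robot.get_obs();print(o["tool_pos"],o["ee_rot"],o["time"])
a=cv2.imread("pics/scene0.png")[195:260,190:250];b=cv2.imread("pics/top0.png")[175:228,270:324]
s=lambda i:cv2.resize(i,(400,400),interpolation=cv2.INTER_CUBIC)
c=np.hstack([s(a[:60,:60]),s(b)]);cv2.imwrite("pics/crop1.png",np.clip(c*1.8,0,255).astype(np.uint8))
E
```

```text
torch top [ 0.55374796 -0.1430761   0.165     ] sel scene [ 0.56215389 -0.15380975  0.163     ]
tin top [0.58888842 0.14171779 0.08      ] jar [ 0.74262643 -0.02062369  0.12      ] can [ 0.57279368 -0.40323151  0.1       ] carton [0.57228287 0.42482181 0.12      ]
tin scene [0.59488372 0.13698333 0.08      ]
chargers [ 0.56100546 -0.1543397   0.012     ] [ 0.3444181 -0.0741581  0.012    ] [0.78281652 0.13395842 0.012     ]
[ 0.13330435 -0.53362951  0.222546  ] [3.14143387e+00 4.50567388e-08 2.44789622e-01] 0.8
```

View pics/crop1.png

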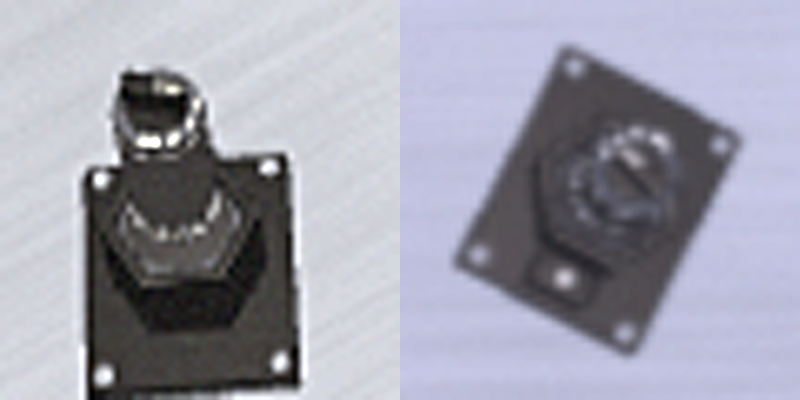

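Run:
```python
from h import *
T=lambda x,y:(270+(x-400)*54/400-.43,175+y*53/400-.43)
S=lambda x,y:(190+x*60/400-.43,195+y*60/400-.43)
for n,F,c in(("top",T,[(575,66),(720,145),(625,332),(478,253)]),("scene",S,[(101,180),(268,168),(280,362),(103,376)])):
    P=np.array([ray(n,*F(*q),.012) for q in c]);print(n,P.mean(0).round(4))
    for i in range(4):
        d=P[(i+1)%4]-P[i];print(np.degrees(np.arctan2(d[1],d[0])).round(1),np.linalg.norm(d[:2]).round(4))
d=ray("top",*T(612,140),.17);e=ray("top",*T(655,197),.17);print("wing top",d,e,np.degrees(np.arctan2(*(d-e)[1::-1])))
d=ray("scene",*S(190,98),.17);e=ray("scene",*S(122,82),.17);print("wing scene R,L",d,e,np.degrees(np.arctan2(*(d-e)[1::-1])))
# 1 mm hi-res rectified tail plane z=.17 from both views
out=[]
for n in("scene","top"):
    im=cv2.imread(f"pics/{n}0.png"); K=cam(n)
    g=np.array([[(.561+(30-i)/1000*1, -.154+(30-j)/1000,.165) for j in np.arange(0,60,.15)] for i in np.arange(0,60,.15)])
    m=proj(n,g).reshape(400,400,2).astype(np.float32)
    out.append(cv2.remap(im,m[...,0],m[...,1],cv2.INTER_CUBIC))
cv2.imwrite("pics/rect.png",np.clip(np.hstack(out)*1.8,0,255).astype(np.uint8))
```

```text
top [ 0.5631 -0.1528  0.012 ]
-119.9 0.0738
150.6 0.0933
60.6 0.0742
-29.6 0.0939
scene [ 0.5604 -0.154   0.012 ]
60.7 0.0734
-28.5 0.0935
-119.0 0.0746
150.7 0.0938
wing top [ 0.57402047 -0.1408287   0.17      ] [ 0.55095238 -0.15731822  0.17      ] 35.557926990393234
wing scene R,L [ 0.57392043 -0.14501387  0.17      ] [ 0.55331895 -0.16297009  0.17      ] 41.07534846113443
```

View pics/rect.png

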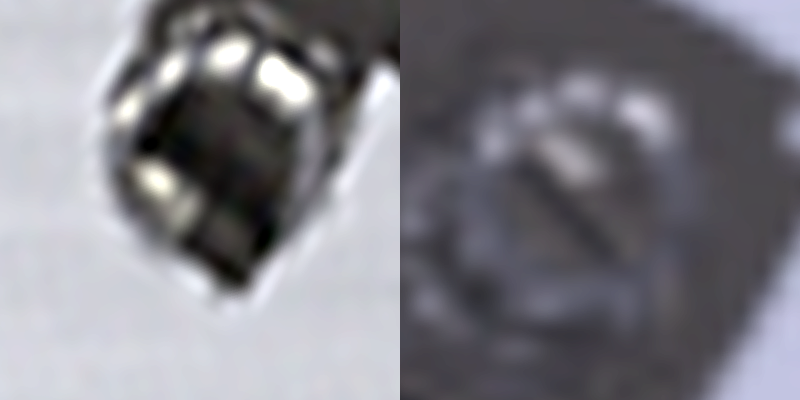

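The crop shows the torch's charger at scene (218,237) / top (297,201). The other two chargers, at top (275,268) and (209,137), are empty and further left. In the rectified view, the wing points at about +38° in world yaw. The marks run clockwise from about 60° (off), so high is at about -8°.

Request:
servo_tool --pt "1 -0.52 0 0 0 0 40" --pt "1 -0.52 0 0 0 0 40" --pt "1 -0.52 0 0 0 0 40" --pt "1 -0.52 0 0 0 0 40"

```text
time: 1.13
tool_pos: [0.2211, -0.4559, 0.2231]
ee_rot: [-3.141, -0.003, 0.25]
wrist_force: [-0.9, -1.1, -0.3]
width: 0.071
finger_force: 0.0
```

Request:
servo_tool --pt "1 -0.52 0 0 0 0 40" --pt "1 -0.52 0 0 0 0 40" --pt "1 -0.52 0 0 0 0 40" --pt "1 -0.52 0 0 0 0 40"

```text
time: 1.47
tool_pos: [0.305, -0.3816, 0.2229]
ee_rot: [-3.141, -0.002, 0.25]
wrist_force: [-0.8, -0.0, -0.6]
width: 0.0441
finger_force: 0.0
```

Request:
servo_tool --pt "1 -0.52 0 0 0 0 40" --pt "1 -0.52 0 0 0 0 40" --pt "1 -0.52 0 0 0 0 40" --pt "1 -0.52 0 0 0 0 40"

```text
time: 1.8
tool_pos: [0.3891, -0.3074, 0.2225]
ee_rot: [-3.141, -0.002, 0.25]
wrist_force: [-0.6, -0.8, -0.8]
width: 0.0399
finger_force: 0.0
```

Request:
servo_tool --pt "1 -0.52 0 0 0 0 40" --pt "1 -0.52 0 0 0 0 40" --pt "1 -0.52 0 0 0 0 40" --pt "1 -0.52 0 0 0 0 40"

```text
time: 2.13
tool_pos: [0.4733, -0.2332, 0.2221]
ee_rot: [-3.141, -0.001, 0.249]
wrist_force: [-0.8, 0.1, -1.1]
width: 0.0399
finger_force: 0.0
```

Request:
servo_tool --pt "0.7 -0.36 0 0 0 -0.267 40" --pt "0.7 -0.36 0 0 0 -0.267 40" --pt "0.7 -0.36 0 0 0 -0.267 40" --pt "0.7 -0.36 0 0 0 -0.267 40" --pt "0.7 -0.36 0 0 0 -0.267 40"

```text
time: 2.55
tool_pos: [0.5297, -0.1846, 0.2221]
ee_rot: [3.141, 0.002, 0.664]
wrist_force: [-0.4, -0.1, -0.5]
width: 0.0402
finger_force: 0.0
```

Request:
servo_tool --pt "0.4 -0.06 0 0 0 0 40" --pt "0.4 -0.06 0 0 0 0 40" --pt "0.4 -0.06 0 0 0 0 40" --pt "0.4 -0.06 0 0 0 0 40"

```text
time: 2.88
tool_pos: [0.5573, -0.155, 0.2224]
ee_rot: [3.141, 0.001, 0.662]
wrist_force: [0.3, -0.3, -0.1]
width: 0.0401
finger_force: 0.0
```

Run:
```python
from h import *
o=robot.get_obs();print(o["tool_pos"],o["ee_rot"],o["joint_positions"])
P=np.array(o["tool_pos"])
im=[]
for n in("scene","top"):
    i=robot.snapshot(n)[:,:,::-1].copy()
    u,v=proj(n,[.562,-.1525,.165])[0].astype(int)
    im.append(cv2.resize(i[v-32:v+32,u-32:u+32],(400,400),interpolation=cv2.INTER_CUBIC))
    print(n,u,v,proj(n,[P,P+[0,0,-.017],[.562,-.1525,.17]]).round(1).tolist())
cv2.imwrite("pics/c2.png",np.clip(np.hstack(im)*1.6,0,255).astype(np.uint8))
```

```text
[ 0.55734285 -0.15502116  0.22237692] [3.14127399e+00 1.13259398e-03 6.62299557e-01] [-3.68624190e-01  1.51198428e-01  1.30023169e+00 -1.14349212e-03
  1.69047130e+00  5.39736053e-01]
scene 213 208 [[209.2, 195.6], [209.9, 199.3], [213.1, 207.3]]
top 302 197 [[305.4, 197.0], [304.7, 197.5], [302.2, 197.0]]
```

View pics/c2.png

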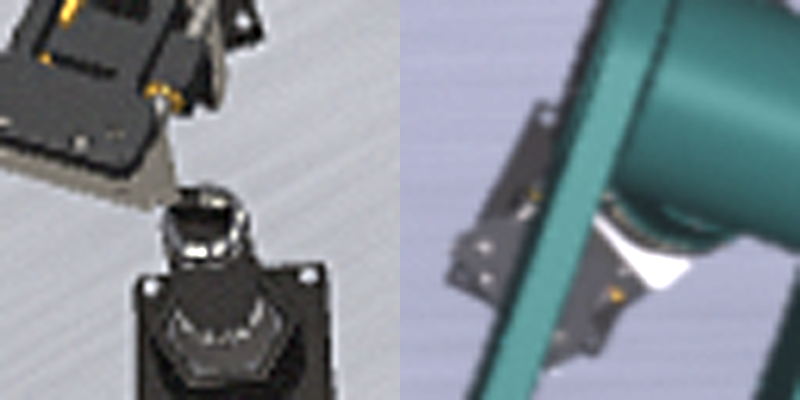

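Request:
servo_tool --pt "0.05 0.01 0 0 0 0 30" --pt "0.05 0.01 0.2 0 0 0 30" --pt "0.05 0.01 0.35 0 0 0 30" --pt "0.05 0.01 0.47 0 0 0 30" --pt "0.05 0.01 0.47 0 0 0 30" --pt "0.05 0.01 0.47 0 0 0 20"

```text
time: 3.48
tool_pos: [0.562, -0.1514, 0.1748]
ee_rot: [-3.14, 0.001, 0.664]
wrist_force: [-1.2, 0.5, 1.9]
width: 0.0265
finger_force: 0.0
```

Request:
servo_tool --pt "0 0 0 0 0 0 14" --pt "0 0 0 0 0 0 14" --pt "0 0 0 0 0 0 11" --pt "0 0 0 0 0 0 11" --pt "0 0 0 0 0 0 9" --pt "0 0 0 0 0 0 9"

```text
time: 3.98
tool_pos: [0.5629, -0.1517, 0.1764]
ee_rot: [3.14, -0.001, 0.664]
wrist_force: [-0.5, -0.5, 1.9]
width: 0.0092
finger_force: 5.2
```

Request:
servo_tool --pt "0 0 0 0 0 0 5" --pt "0 0 0 0 0 0 5" --pt "0 0 0 0 0 0 5"

```text
time: 4.23
tool_pos: [0.5629, -0.1517, 0.1764]
ee_rot: [3.14, -0.001, 0.664]
wrist_force: [0.2, -0.5, 4.0]
width: 0.0088
finger_force: 29.9
```

Request:
servo_tool --pt "0 0 0 0 0 0.06 5" --pt "0 0 0 0 0 0.12 5" --pt "0 0 0 0 0 0.18 5" --pt "0 0 0 0 0 0.24 5" --pt "0 0 0 0 0 0.3 5" --pt "0 0 0 0 0 0.36 5" --pt "0 0 0 0 0 0.42 5" --pt "0 0 0 0 0 0.48 5" --pt "0 0 0 0 0 0.544 5" --pt "0 0 0 0 0 0.544 5" --pt "0 0 0 0 0 0.544 5"

```text
time: 5.15
tool_pos: [0.563, -0.1518, 0.1765]
ee_rot: [3.141, -0.002, -0.188]
wrist_force: [0.3, -2.1, 5.3]
width: 0.0087
finger_force: 29.9
```

Run:
```python
from h import *
o=robot.get_obs();print(o["tool_pos"],np.degrees(o["ee_rot"]),o["joint_positions"],o["wrist_force"],o["wrist_torque"],o["width"])
```

```text
[ 0.56300187 -0.15178184  0.17645824] [ 1.79948521e+02 -1.20998511e-01 -1.07745931e+01] [-3.60252414e-01  1.72098614e-01  1.36712980e+00 -5.23547080e-04
  1.60012969e+00  1.39858105e+00] [ 0.27194648 -2.14899722  5.3478026 ] [-0.32121773 -0.08175173 -0.01206055] 0.00865694001065624
```

Request:
servo_tool --pt "0 0 0 0 0 0 30" --pt "0 0 0 0 0 0 60" --pt "0 0 0 0 0 0 80" --pt "0 0 -0.3 0 0 0 90" --pt "0 0 -0.6 0 0 0 90" --pt "0 0 -0.9 0 0 0 90" --pt "0 0 -0.9 0 0 0 90"

```text
time: 5.73
tool_pos: [0.5644, -0.1516, 0.2722]
ee_rot: [3.14, -0.01, -0.189]
wrist_force: [-0.3, -0.4, 1.8]
width: 0.0512
finger_force: 0.0
```

Request:
servo_tool --pt "0 0 0 0 0 -0.89 90" --pt "0 0 0 0 0 -0.89 90" --pt "0 0 0 0 0 -0.89 90" --pt "0 0 0 0 0 -0.89 90" --pt "0 0 0 0 0 -0.89 90" --pt "0 0 0 0 0 -0.89 90" --pt "0 0 0 0 0 -0.89 90" --pt "0 0 0 0 0 -0.89 90" --pt "0 0 0 0 0 -0.89 90" --pt "0 0 0 0 0 -0.89 90" --pt "0 0 0 0 0 -0.89 90" --pt "0 0 0 0 0 -0.89 90"

```text
time: 6.73
tool_pos: [0.562, -0.1508, 0.2638]
ee_rot: [-3.139, -0.0, 1.212]
wrist_force: [0.4, 0.1, 0.5]
width: 0.09
finger_force: 0.0
```

Run:
```python
from h import *
o=robot.get_obs();print(o["tool_pos"],np.degrees(o["ee_rot"]),o["joint_positions"],o["wrist_force"],o["width"])
# average several pictures, rectify at wing-top and tail-face heights
im=np.mean([robot.snapshot("scene")[:,:,::-1].astype(np.float32) for _ in range(4)],0)
def rect(im,z):
    g=np.array([[(.5625+(30-i)/1000,-.152+(30-j)/1000,z) for j in np.arange(0,60,.15)] for i in np.arange(0,60,.15)])
    m=proj("scene",g).reshape(400,400,2).astype(np.float32)
    r=np.clip(cv2.remap(im,m[...,0],m[...,1],cv2.INTER_CUBIC)*1.6,0,255).astype(np.uint8)
    for a,c in((60.6,(0,255,0)),(26.2,(255,0,0)),(-8.2,(0,0,255)),(-42.5,(255,0,255))):
        d=np.radians(a-4);p=lambda R:(int(200-R*np.sin(d)),int(200-R*np.cos(d)));cv2.line(r,p(125),p(150),c,1)
    return r
cv2.imwrite("pics/c3.png",np.hstack([rect(im,.170),rect(im,.152)]))
```

```text
[ 0.5620342  -0.15084091  0.26384402] [-1.79832001e+02 -1.85994736e-02  6.94199290e+01] [-3.59808439e-01  1.57196531e-01  1.21200815e+00  3.29678486e-04
  1.77532029e+00 -5.52430688e-04] [0.39114903 0.1131484  0.50730444] 0.09001701390980976
```

View pics/c3.png

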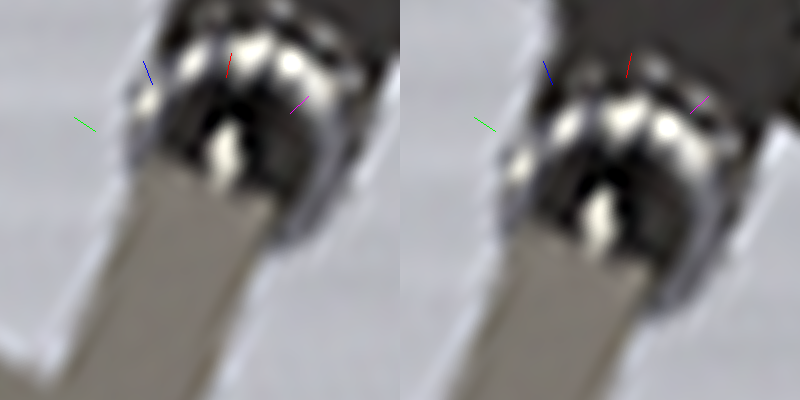

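The white line now points at the two-dot mark: it lies at about -11°, and the marks fit with high at -12°. Next I grip the tube.

Request:
servo_tool --pt "-0.02 0 0.3 0 0 0 90" --pt "-0.02 0 0.6 0 0 0 90" --pt "-0.02 0 0.8 0 0 0 90" --pt "-0.02 0 0.8 0 0 0 90"

```text
time: 7.27
tool_pos: [0.5589, -0.1521, 0.1794]
ee_rot: [-3.131, 0.0, 1.206]
wrist_force: [-0.5, 0.3, -0.6]
width: 0.09
finger_force: 0.0
```

Request:
servo_tool --pt "0 0 0.25 0 0 0 80" --pt "0 0 0.5 0 0 0 70" --pt "0 0 0.7 0 0 0 60" --pt "0 0 0.81 0 0 0 50" --pt "0 0 0.81 0 0 0 45" --pt "0 0 0.81 0 0 0 42" --pt "0 0 0.81 0 0 0 39" --pt "0 0 0.81 0 0 0 37" --pt "0 0 0.81 0 0 0 36"

```text
time: 8.02
tool_pos: [0.5625, -0.1534, 0.1064]
ee_rot: [3.139, 0.0, 1.208]
wrist_force: [-1.3, 1.6, 2.2]
width: 0.0369
finger_force: 0.8
```

Request:
servo_tool --pt "0 0 0 0 0 0 30" --pt "0 0 0 0 0 0 30" --pt "0 0 0 0 0 0 30" --pt "0 0 0 0 0 0 30"

```text
time: 8.35
tool_pos: [0.562, -0.1533, 0.1062]
ee_rot: [3.14, 0.0, 1.208]
wrist_force: [-2.0, 0.5, 5.3]
width: 0.0356
finger_force: 30.0
```

Request:
servo_tool --pt "0 0 -0.03 0 0 0 30" --pt "0 0 -0.1 0 0 0 30" --pt "0 0 -0.2 0 0 0 30" --pt "0 0 -0.3 0 0 0 30" --pt "0 0 -0.4 0 0 0 30" --pt "0 0 -0.5 0 0 0 30" --pt "0 0 -0.6 0 0 0 30" --pt "0 0 -0.7 0 0 0 30" --pt "0 0 -0.8 0 0 0 30" --pt "0 0 -0.9 0 0 0 30" --pt "0 0 -1 0 0 0 30" --pt "0 0 -1 0 0 0 30"

```text
time: 9.35
tool_pos: [0.5629, -0.1536, 0.2078]
ee_rot: [3.137, 0.0, 1.208]
wrist_force: [1.0, -0.4, -3.1]
width: 0.0356
finger_force: 30.0
```

Request:
servo_tool --pt "0.1 -0.1 -0.1 0 0 0 30" --pt "0.25 -0.22 -0.14 0 0 0 30" --pt "0.42 -0.38 -0.14 0 0 0 30" --pt "0.6 -0.55 -0.14 0 0 0 30" --pt "0.8 -0.73 -0.14 0 0 0 30" --pt "1 -0.91 -0.14 0 0 0 30"

```text
time: 9.85
tool_pos: [0.5109, -0.0257, 0.2183]
ee_rot: [-3.14, -0.0, 1.207]
wrist_force: [0.1, 0.6, -4.0]
width: 0.0358
finger_force: 30.0
```

Request:
servo_tool --pt "0.2 -0.18 -0.05 0 0 -0.03 30" --pt "0.4 -0.36 -0.1 0 0 -0.07 30" --pt "0.6 -0.54 -0.14 0 0 -0.12 30" --pt "0.75 -0.68 -0.14 0 0 -0.17 30" --pt "0.88 -0.8 -0.14 0 0 -0.22 30" --pt "0.97 -0.88 -0.14 0 0 -0.27 30" --pt "1 -0.91 -0.14 0 0 -0.3 30" --pt "1 -0.91 -0.14 0 0 -0.317 30" --pt "1 -0.91 -0.14 0 0 -0.317 30"

```text
time: 10.6
tool_pos: [0.4616, 0.0994, 0.2324]
ee_rot: [-3.141, -0.0, 1.708]
wrist_force: [-0.4, 0.7, -3.9]
width: 0.0357
finger_force: 30.0
```

Request:
servo_tool --pt "0 0 0 -0.03 0 0 30" --pt "0 0 0 -0.08 0 0 30" --pt "0 0 0 -0.14 0 0 30" --pt "0 0 0 -0.2 0 0 30" --pt "0 0 0 -0.26 0 0 30" --pt "0 0 0 -0.32 0 0 30" --pt "0 0 0 -0.38 0 0 30" --pt "0 0 0 -0.43 0 0 30" --pt "0 0 0 -0.47 0 0 30" --pt "0 0 0 -0.5 0 0 30" --pt "0 0 0 -0.5 0 0 30" --pt "0 0 0 -0.5 0 0 30"

```text
time: 11.6
tool_pos: [0.4612, 0.0983, 0.2307]
ee_rot: [2.36, -0.001, 1.705]
wrist_force: [0.1, 0.5, -3.9]
width: 0.0358
finger_force: 30.0
```

Run:
```python
from h import *
from scipy.spatial.transform import Rotation as Ro
o=robot.get_obs();print(o["tool_pos"],np.degrees(o["ee_rot"]),o["joint_positions"],o["wrist_force"],o["width"],o["time"])
R=Ro.from_euler("xyz",o["ee_rot"]);p=np.array(o["tool_pos"]);M=R.as_matrix();print(M.round(3))
im=robot.snapshot("scene")[:,:,::-1].copy();top=robot.snapshot("top")[:,:,::-1].copy()
# tin: compare with start
print("tin",[robot.find_in("tin",n)[:1] for n in("scene","top")])
lens=p+.094*M[:,2];print("lens",lens,"hit",lens+M[:,2]*(.077-lens[2])/M[2,2])
for n,i in(("scene",im),("top",top)):
    a=proj(n,[p-.046*M[:,2],lens,[.591,.139,.08]]);print(n,a.round(1).tolist())
u=[im[110:260,180:380],top[120:270,130:330]]
cv2.imwrite("pics/c4.png",np.hstack([cv2.resize(x,(400,300),interpolation=cv2.INTER_CUBIC) for x in u]))
```

```text
[0.46121575 0.09833096 0.23074994] [ 1.35234257e+02 -3.60603190e-02  9.77005957e+01] [ 0.04395552 -0.66568548  2.11247645  0.08076941  0.91714554 -0.11304326] [ 0.14780315  0.5221997  -3.85292809] 0.035781537553267094 11.6
[[-0.134  0.704  0.698]
 [ 0.991  0.095  0.095]
 [ 0.001  0.704 -0.71 ]]
tin [[{'extent': [306.9, 187.6, 43.9, 47.4], 'conf': 0.69}], [{'extent': [205.6, 195.8, 40.9, 39.3], 'conf': 0.77}]]
lens [0.52680888 0.10724258 0.16401072] hit [0.61232538 0.11886103 0.077     ]
scene [[264.1, 109.7], [287.5, 154.4], [307.7, 181.8]]
top [[218.7, 244.5], [215.5, 211.2], [206.8, 192.8]]
```

View pics/c4.png

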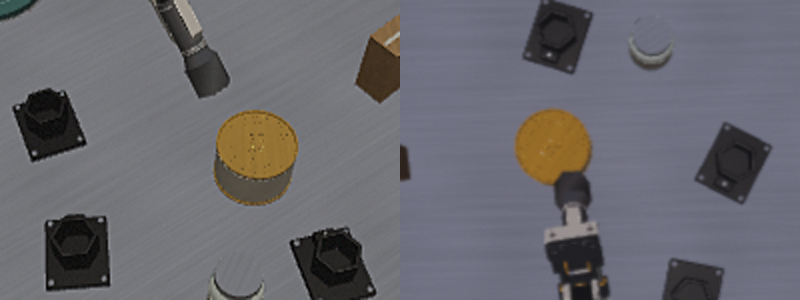

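The torch is held in line with the tool, with its lens at scene (287,154), close to the tin's lid at (308,182). Only a small correction remains.

Request:
servo_tool --pt "0.06 -0.03 0.03 0 0 0 30" --pt "0.12 -0.06 0.05 0 0 0 30" --pt "0.18 -0.1 0.08 0 0 0 30" --pt "0.225 -0.125 0.1 0 0 0 30" --pt "0.225 -0.125 0.1 0 0 0 30" --pt "0.225 -0.125 0.1 0 0 0 30" --pt "0.225 -0.125 0.1 0 0 0 30"

```text
time: 12.38
tool_pos: [0.4582, 0.1205, 0.217]
ee_rot: [2.356, 0.0, 1.706]
wrist_force: [-0.1, -0.8, -3.9]
width: 0.0353
finger_force: 30.0
```

Run:
```python
from h import *
from scipy.spatial.transform import Rotation as Ro
o=robot.get_obs();p=np.array(o["tool_pos"]);M=Ro.from_euler("xyz",o["ee_rot"]).as_matrix()
lens=p+.094*M[:,2];hit=lens+M[:,2]*(.077-lens[2])/M[2,2];print(p,"lens",lens,"hit",hit,np.linalg.norm(hit-lens),np.degrees(np.arcsin(-M[2,2])),o["qvel"])
im=[];
for n in("scene","top"):
    i=robot.snapshot(n)[:,:,::-1].copy()
    hsv=cv2.cvtColor(i,cv2.COLOR_BGR2HSV);m=cv2.inRange(hsv,(12,140,90),(30,255,255))
    L,S,st,c=(lambda r:(r[1],r[0],r[2],r[3]))(cv2.connectedComponentsWithStats(m))
    u,v=proj(n,[.592,.139,.08])[0].astype(int)
    k=np.bincount(L[v-15:v+15,u-15:u+15][L[v-15:v+15,u-15:u+15]>0]).argmax()
    h=cv2.convexHull(np.argwhere(L==k)[:,::-1].astype(np.int32));e=cv2.fitEllipse(h);print(n,e,ray(n,*e[0],.08),st[k])
    for q,cl in((lens,(0,0,255)),(hit,(255,0,0)),(p-.046*M[:,2],(0,255,0))):
        cv2.circle(i,tuple(int(round(x*16)) for x in proj(n,q)[0]),16,cl,-1,shift=4)
    im.append(cv2.resize(i[v-70:v+30,u-66:u+67],(400,300),interpolation=cv2.INTER_CUBIC))
cv2.imwrite("pics/c5.png",np.hstack(im))
```

```text
[0.45823846 0.12045446 0.21703866] lens [0.52412822 0.12938333 0.15059458] hit [0.59710883 0.13927309 0.077     ] 0.10411599177368557 44.97934911065081 [-0.00606411 -0.00658882  0.00054754  0.00068496 -0.00287688  0.00270134]
scene ((308.1825256347656, 181.71585083007812), (33.64356231689453, 40.86106872558594), 98.35417175292969) [0.59161095 0.14016378 0.08      ] [ 288  165   41   34 1087]
top ((206.0323944091797, 192.8475799560547), (36.170433044433594, 36.76680374145508), 129.0514373779297) [0.59096775 0.14157795 0.08      ] [ 188  175   37   36 1016]
```

View pics/c5.png

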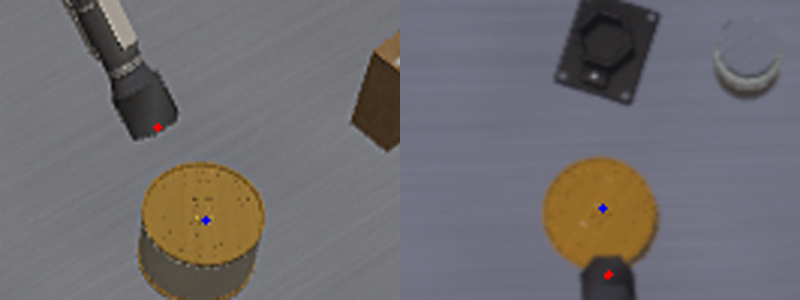

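Request:
servo_tool --pt "0.02 -0.04 0 0 0 0 30" --pt "0.02 -0.04 0 0 0 0 30" --pt "0.02 -0.04 0 0 0 0 30" --pt "0.02 -0.04 0 0 0 0 30" --pt "0.02 -0.04 0 0 0 0 30" --pt "0.02 -0.04 0 0 0 0 30" --pt "0.02 -0.04 0 0 0 0 30" --pt "0.02 -0.04 0 0 0 0 30"

```text
time: 13.15
tool_pos: [0.4549, 0.1221, 0.2138]
ee_rot: [2.356, 0.0, 1.706]
wrist_force: [1.1, -0.4, -4.1]
width: 0.0356
finger_force: 30.0
```

Run:
```python
from bench import robot
o=robot.get_obs();print(o["tool_pos"],o["ee_rot"],abs(o["qvel"]).max() if hasattr(o["qvel"],"max") else o["qvel"],o["time"])
print(robot.close_job())
```

```text
[0.45487382 0.12207994 0.21377424] [2.35611065e+00 7.02825646e-05 1.70562063e+00] 0.001318639061696727 13.15
the job is handed in; nothing more can be done
None
```

The job is handed in at 13.2 s: I turned the selector to high (two dots) in the charger, and the gripper now holds the torch steady at 45°, aimed at the middle of the tin's lid with the lens about 10 cm away, by my measurements; no verdict was returned.

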